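# Free the ratchet pawl and lower the dish clamp

### The job

Clamp the stack of petri dishes for sealing: press down the thumb plate of the clamp's ratchet until the pawl flips clear of the teeth and stays free, then push the raised arm all the way down so that its round pad rests on the lid of the dishes. Only press and push with the fingertips: grasp and lift nothing, leave the dishes in their seat and everything else where it stands.

Things in the scene. Friction and masses are not known exactly. Their poses are not given: they have to be found in the camera images.
- dish_clamp: clamp with a flat fixed base, 250 x 84 mm, top face 12 mm above the surface. Origin on the surface; x runs along the arm from the thumb plate (x = -130 mm) to the arm's free end (+110 mm when down), z up. Arm axle at x = -25 mm, between 44 mm wide cheeks up to z = 72 mm; pawl axle at x = -77 mm, z = 97.5 mm, cheeks up to z = 107 mm
- clamp_arm (a joint): angle (rad) of the arm above level: 0 = down, pad on the lid; starts raised, 0.5 to 0.8; stop at 1.0. Steel bar 16 x 10 mm, cross-bar at its free end, rubber pad 44 mm wide under it 85 mm from the axle. Stiff axle (0.45 N m): it stays where left, needs about 3 N at the cross-bar to go down. With the pawl in its teeth (9 degrees apart) it can go up, but down less than one tooth
- clamp_axle (a point): the arm's axle, on the middle plane of the clamp, 60 mm above the work surface; the axle lies along the clamp's y axis
- cross_bar (a point): top of the middle of the black round cross-bar at the arm's free end (16 mm thick, 60 mm long, parallel to the clamp's y axis). The cross-bar's centre is 135 mm along the arm from the axle and 14 mm above the axle when the arm is level; this point is 8 mm above that centre in the arm's own frame (it leans with the arm)
- pawl (a joint): angle (rad) of the rocker pawl: 0 = tip in the teeth (up to 0.08, as the tip lies on a tooth), 0.42 = free, against its stop. Grows as the thumb plate goes down. A spring detent holds it at either end and changes side at 0.19; about 2 N on the thumb plate press it over
- thumb_plate (a point): centre of the upper face of the pawl's thumb plate (steel, ribbed, 34 x 36 mm, 6 mm thick), 53 mm from the pawl's axle on the side away from the arm; it is about 111 mm above the work surface when the pawl is in the teeth and goes down about 22 mm
- petri_stack: stack of two clear petri dishes, 62 mm across and 30 mm high, loose in the clamp's white seat; origin at the centre of its underside
- vial_1: bystander: brown vial with a black cap, 27 mm across, 58 mm high, standing beside the clamp; origin at the centre of its underside
- parafilm_box: bystander: carton of sealing film, 118 x 58 x 56 mm, lying near the front edge; origin at the centre of its underside
- marker_0: bystander: marker pen, 120 mm long, 13 mm thick, lying beside the clamp; origin at the centre of its underside
- vial_3: bystander: brown vial with a white cap, 27 mm across, 58 mm high, near the front edge; origin at the centre of its underside
- label_tape: bystander: roll of label tape lying flat, 94 mm across, 19 mm high, beyond the clamp; origin at the centre of its underside
- seat (a point): centre of the top face of the clamp's round white seat for the dishes, 74 mm across, 28 mm above the work surface, with a rim 3.5 mm high round the dishes
There are look-alikes about, which are no part of the job. Leave any red look-alike of the petri_stack alone.

How it is judged:
On the way, in this order (a step that is already met when the one before it is completed fails the run):
1. the pawl is pressed over to its free side while the arm is still raised (value of joint pawl above 0.3 rad and value of joint clamp_arm above 0.25 rad), for 0.1 s.
2. the arm is down on the dishes, the pawl still free (value of joint pawl above 0.3 rad and value of joint clamp_arm below 0.03 rad), for 0.2 s.
At the end, for the whole second after the job is handed in: the pawl is free of the teeth (joint above 0.3 rad), the arm is down with its pad on the dishes' lid (joint below 0.03 rad, under 3 mm at the pad), and the dishes lie flat (within 0.06 rad) and still in their seat (within 6 mm of its centre) (all of step 2 and x of petri_stack in the frame of dish_clamp between 0.054 and 0.066 m and y of petri_stack in the frame of dish_clamp between -0.006 and 0.006 m and angle between petri_stack's own z axis and vertical below 0.06 rad and linear speed of petri_stack below 0.02 m/s); the robot touches nothing.
It fails at once if the dishes are lifted or pushed out of their seat (moved more than 12 mm) (distance of petri_stack from where it was at the start of the episode above 0.012 m).
It fails at once if the arm is lifted above where it can start (past 0.95 rad) (value of joint clamp_arm above 0.95 rad).
It fails at once if a bystander is lifted or shoved (moved more than 20 mm) (distance of any of vial_1, parafilm_box, marker_0, vial_3, label_tape from where it was at the start of the episode above 0.02 m).
It also fails if it takes over 45 s, if anything falls off the work surface, if the arm or the gripper's body presses on something with over 40 N, if the wrist force passes 120 N, or if a joint passes its speed limit or range.

### The arm

A 6-joint arm with a two-finger parallel gripper is mounted at the origin on a cart in front of the work surface, level with it; the furniture and walls round the work are solid. World frame = base frame: x ahead of the robot, y to its left, z up, the work surface at z = 0. Lengths are in m, angles in rad, forces in N, time in s.
With the tool pointing down it reaches from about 0.3 to 0.875 m from the base axis. Payload 6.4 kg.
Tool frame: the origin (TCP) lies on the mounting face of the last link; the fingertips stand 166 mm ahead of it and the grasp point (between the pads) lies r.grip_depth ahead of it (r.grip_depth is the distance from the TCP to the grasp point, in m); z points along the fingers, y is the direction in which the jaws open and shut (so a half turn about z gives the same grasp; the last joint's range is limited). The gripper opens to 88 mm and grips with 3 to 60 N. Pads are 18 mm wide; open, the fingers measure 123 mm over their backs; the gripper's body (75 mm by 187 mm) begins 45 mm behind the grasp point.
Start: joints at [0.939, 0.181, 1.607, -0, 1.354, -0.206], TCP at [0.237, 0.524, 0.405] pointing down, gripper open.
Joint ranges: [-2.99, 2.99], [-0.89, 2.07], [0.3, 2.58], [-1.14, 4.28], [0, 2.63], [-3.12, 3.12]. Speed limits (rad/s): [2.57, 2.57, 3.01, 3.14, 3.14, 3.14].

### API

Orientations are given as a unit quaternion [w, x, y, z].
In Python, from plant import telemetry, viewer, ticket, r gives the robot as it stands.
- The arm moves only by the tool send_rows, never from a script. Its argument "steps" is one flat list of numbers, 7 for each row, row after row: the shift along the tool's x, y, z in cm, then the turn, a rotation vector about the tool's x, y, z in degrees, then the closure, from 0 (fully open) to 1 (shut). In form: [dx, dy, dz, ax, ay, az, fingers, dx, dy, dz, ax, ay, az, fingers, ...]. A call has 1 to 20 rows; each row shifts and turns the commanded pose from where the row before left it, along the tool's axes as they then stand; what a row does not reach is not made up. A row lasts 1/10 s, in which the tool goes at most 50 mm and 8.59 degrees, less where a joint would pass 70% of its speed; a pose out of reach is approached as far as the arm can. A call is refused whole if a number of a shift passes 5 or a number of a turn 8.59, either way. A call with a gripper value outside its range is refused whole. The fingers move at their own pace and stop on an object; "squeeze" is the grip in N (left out, the last holds). Time passes only in rows, so rows that do not move let the fingers close. It gives the time, the measured TCP pose, the force and the opening at its end, in the units of the state.
- telemetry.state(): the state, without advancing time (a new reading comes with each control period).
- viewer.read_camera(name): name is "side" or "top"; returns a dict with "frame" (420x560x3 uint8, red, green, blue), "camera_matrix" (3x3 intrinsics, pixels), "dist" ([k1, k2, p1, p2, k3] as OpenCV has them; the pictures are not rectified), "pose" (4x4, takes a point from camera to world coordinates). Camera axes: x right, y down, z forward; pixel columns grow to the right and rows downward; lengths in m; the calibration is good to about 2 mm. A picture is of the moment at which its call begins. There is no depth.
- ticket.job_done(): hands the job in, once; it reports no verdict.
The state is a dict: "time_s": time; "q": joint angles; "joint_velocities": joint speeds; "effort": joint torques, N m; "ee_pos": TCP position; "tcp_rot": TCP orientation; "force": force on the tool from outside, world axes, zero at the start; "torque": the same for the moment, N m; "grip_width": opening from 0.0 (shut) to 1.0 (fully open).
Only numpy, scipy, OpenCV 4.12 (cv2) and the standard library are available. Lean on these libraries where they do the work, as an engineer would, in place of code of your own. Each camera call takes 0.05 s, during which the arm holds its last target. There are 200 camera calls.

## Working session

There is one attempt and no reset: what is moved stays moved. The work goes in short steps, Python scripts to look and compute and a tool call to move; the robot and the scene stay as the last step left them, time stands still between calls to the robot, and variables do not carry over. Pictures are saved under pics/ and viewed, on a budget of 10 in all, crops included, one or two more only if the job needs it, and the job is handed in when it is done.

Besides the shell and the picture viewer there is one more tool, called as name(argument=value, ...), one argument or row to a line, values as JSON. send_rows: Moves the arm, as the interface text tells. Its arguments: {"type":"object","properties":{"steps":{"type":"array","items":{"type":"number"}},"squeeze":{"type":"number"}},"required":["steps"]}

```bash
mkdir -p pics
python3 - <<'E'
from plant import telemetry, viewer, r
import cv2, numpy as np
for n in ("side","top"):
    c=viewer.read_camera(n); cv2.imwrite(f"pics/{n}0.png",c["frame"][:,:,::-1])
    np.savez(f"{n}0.npz",**c)
    print(n,c["camera_matrix"].round(1).tolist(),np.round(c["dist"],4),c["pose"].round(3).tolist())
print(telemetry.state(), r.grip_depth)
E
```

```text
side [[432.2, 0.0, 276.9], [0.0, 432.2, 208.8], [0.0, 0.0, 1.0]] [-0.1149  0.      0.      0.      0.    ] [[-1.0, -0.017, -0.005, 0.546], [-0.005, 0.517, -0.856, 0.566], [0.017, -0.856, -0.517, 0.55], [0.0, 0.0, 0.0, 1.0]]
top [[534.6, 0.0, 280.4], [0.0, 534.6, 205.5], [0.0, 0.0, 1.0]] [-0.2105  0.      0.      0.      0.    ] [[-0.005, -0.993, 0.122, 0.397], [-1.0, 0.003, -0.014, -0.139], [0.013, -0.122, -0.992, 1.147], [0.0, 0.0, 0.0, 1.0]]
{'time_s': 0.1, 'q': array([ 9.38666224e-01,  1.81476785e-01,  1.60786094e+00,  3.55349607e-06,
        1.35382613e+00, -2.06323248e-01]), 'joint_velocities': array([-0.00055977, -0.00272238, -0.00307809, -0.00033449, -0.00295531,
        0.00219998]), 'effort': array([-1.23437371e-04, -4.34822452e+01, -3.42693400e+01,  7.03089405e-02,
        3.40685004e-02, -1.19743251e-05]), 'ee_pos': array([0.23737317, 0.52348073, 0.40391714]), 'tcp_rot': array([-3.21365422e-04,  2.11298969e-01,  9.77421162e-01, -7.16861930e-04]), 'force': array([-0.82092249,  0.12018537, -0.74569959]), 'torque': array([ 0.03186067, -0.01944796,  0.0120792 ]), 'grip_width': 1.0025129437841847} 0.1473
```

View pics/side0.png

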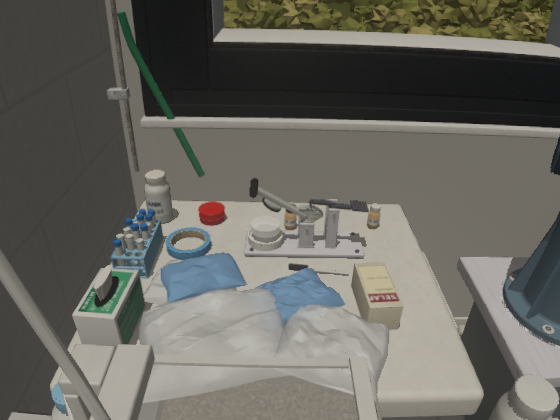

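View pics/top0.png

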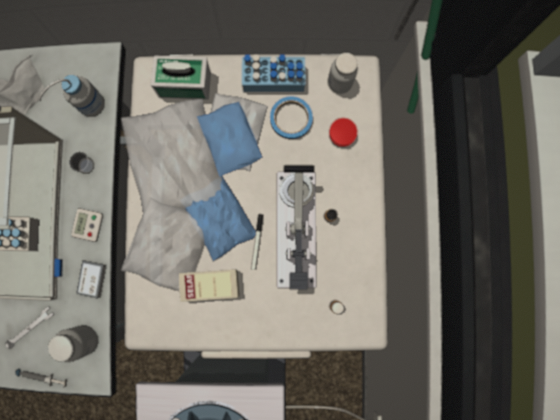

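The side view shows the clamp's base at about (248-363, 232-255), the raised arm with its cross-bar at (254,188) and the thumb plate at (358,206). The top view shows the base at (277-316, 172-288), the cross-bar at (299,169) and the thumb plate at (299,280). The white and clear stack sits in the seat at (297,190). The red look-alike at (343,132) is away from the clamp, so I'll leave it alone. One enlarged crop of both views will confirm this.

Run:
```python
import cv2, numpy as np
t=cv2.imread("pics/top0.png")[155:305,255:355]; s=cv2.imread("pics/side0.png")[170:270,235:385]
t=cv2.resize(t,None,fx=4,fy=4,interpolation=cv2.INTER_CUBIC)
s=cv2.resize(s,None,fx=2.66,fy=2.66,interpolation=cv2.INTER_CUBIC)
o=np.zeros((600,800,3),np.uint8); o[:,:400]=t; o[:s.shape[0],400:400+s.shape[1]]=s[:,:400]
cv2.imwrite("pics/crop.png",o)
```

```text
(no output)
```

View pics/crop.png

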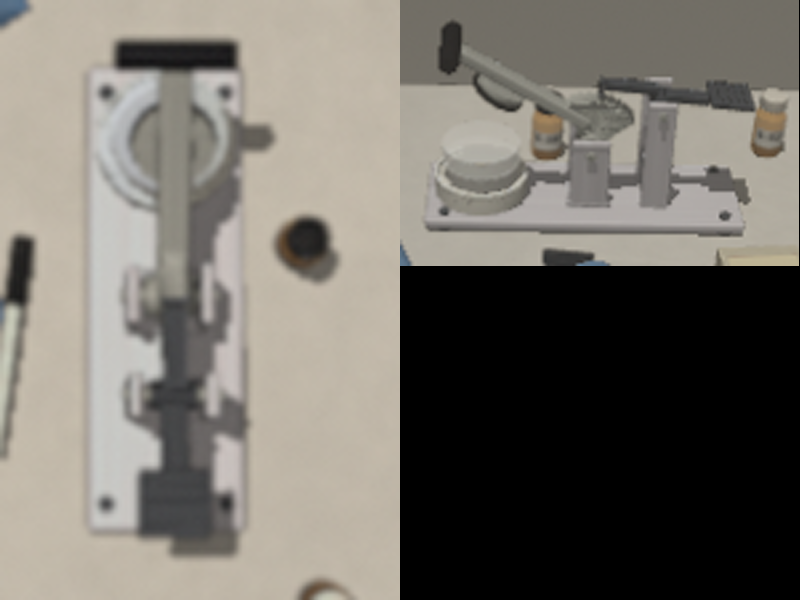

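The crop confirms it: cross-bar at crop (177,54), thumb plate at (175,503), base corners at (88,68), (243,68), (88,531) and (246,531). The dishes are under the pad in the seat, and the black-capped vial is at (305,240). Next I'll compute positions.

```bash
cat > h.py <<'E'
import cv2, numpy as np
def ray(c,uv):
    n=cv2.undistortPoints(np.array([[uv]],float),c["camera_matrix"],c["dist"])[0,0]
    return c["pose"][:3,3], c["pose"][:3,:3]@np.array([*n,1])
def onz(c,uv,z):
    o,d=ray(c,uv); return o+d*(z-o[2])/d[2]
def two(c1,u1,c2,u2):
    (o1,d1),(o2,d2)=ray(c1,u1),ray(c2,u2)
    s=np.linalg.lstsq(np.c_[d1,-d2],o2-o1,rcond=None)[0]
    a,b=o1+s[0]*d1,o2+s[1]*d2; return (a+b)/2,np.linalg.norm(a-b)
E
python3 - <<'E'
from h import *
T=dict(np.load("top0.npz")); S=dict(np.load("side0.npz"))
t=lambda u,v:(255+u/4-.375,155+v/4-.375); s=lambda u,v:(235+(u-400)/2.66-.3,170+v/2.66-.3)
for p in [(88,68),(243,68),(88,531),(246,531)]: print("base",onz(T,t(*p),.012).round(4))
print("thumb",onz(T,t(175,503),.111).round(4), two(T,t(175,503),S,s(730,95)))
print("cheek pawl",onz(T,t(172,395),.107).round(4),"arm cheek",onz(T,t(170,295),.072).round(4))
print("bar",two(T,t(177,54),S,s(450,47)))
print("seat",onz(T,t(165,150),.03))
E
```

```text
base [ 0.6104 -0.1474  0.012 ]
base [ 0.6103 -0.2312  0.012 ]
base [ 0.3626 -0.1465  0.012 ]
base [ 0.362 -0.23   0.012]
thumb [ 0.3788 -0.1879  0.111 ] (array([ 0.3771432 , -0.18777844,  0.10546038]), np.float64(0.0032107947262113457))
cheek pawl [ 0.4311 -0.187   0.107 ] arm cheek [ 0.4827 -0.1879  0.072 ]
bar (array([ 0.59091607, -0.18904147,  0.14229453]), np.float64(0.003353331343299492))
seat [ 0.56284886 -0.1878431   0.03      ]
```

Taking base, axles and plate together, the clamp origin is about (0.508, -0.188) with its x along world +x. The arm angle is about 0.55 rad. First I'll align the tool (tool x = -world x, tool y = +world y) and travel with the fingers shut.

send_rows(
  steps=[0,0,0,0,0,-8.13,1,0,0,0,0,0,-8.13,1,0,0,0,0,0,-8.13,1,-3.5,0,0,0,0,0,1,-3.5,0,0,0,0,0,1,-3.5,0,0,0,0,0,1,-3.5,-2,0,0,0,0,1,0,-4,0,0,0,0,1,0,-4,0,0,0,0,1,0,-4,0,0,0,0,1,0,-4,0,0,0,0,1,0,-4,0,0,0,0,1,0,-4,0,0,0,0,1,0,-4,0,0,0,0,1,0,-4,0,0,0,0,1,0,-4,0,0,0,0,1,0,-4,0,0,0,0,1,0,-4,0,0,0,0,1,0,-4,0,0,0,0,1,0,-4,0,0,0,0,1],
)

```text
time_s: 2.1
ee_pos: [0.3769, -0.0178, 0.4046]
tcp_rot: [0.0, -0.0, 1.0, -0.0]
force: [1.6, 0.1, -0.3]
grip_width: 0.003
```

send_rows(
  steps=[0,-4,0,0,0,0,1,0,-4,0,0,0,0,1,0,-4,0,0,0,0,1,0,-3,0,0,0,0,1,0,-2,0,0,0,0,1,0,0,3,0,0,0,1,0,0,3,0,0,0,1,0,0,3,0,0,0,1,0,0,1,0,0,0,1,0,0,0,0,0,0,1],
)

```text
time_s: 3.1
ee_pos: [0.3769, -0.1859, 0.3034]
tcp_rot: [-0.001, 0.0, 1.0, 0.001]
force: [-0.5, -0.2, -0.1]
grip_width: 0.003
```

```bash
cat > look.py <<'E'
import sys,cv2,numpy as np
from plant import viewer,telemetry
s=viewer.read_camera("side")["frame"][150:270,215:395,::-1]; t=viewer.read_camera("top")["frame"][155:305,255:355,::-1]
o=np.zeros((600,800,3),np.uint8); o[:,:266]=cv2.resize(t,None,fx=4,fy=4,interpolation=3)[:,67:333]
s=cv2.resize(s,None,fx=2.95,fy=2.95,interpolation=3); o[:s.shape[0],268:268+s.shape[1]]=s[:,:532]
cv2.imwrite(sys.argv[1],o); print(telemetry.state()["ee_pos"],telemetry.state()["force"])
E
python3 look.py pics/a.png
```

```text
[ 0.37780278 -0.18660112  0.3056659 ] [-0.41190023 -0.60593974 -0.17903865]
```

View pics/a.png

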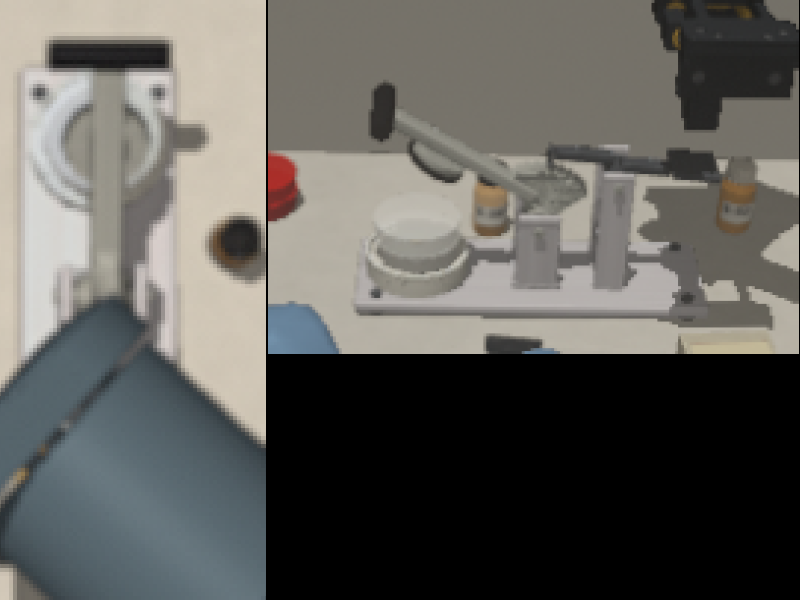

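The fingertips (side crop, 702,128) hang about 25 mm above the thumb plate (693,163) and within a few mm of its centre. Next I'll press.

send_rows(
  steps=[-0.3,0,2,0,0,0,1,0,0,0.8,0,0,0,1,0,0,0.4,0,0,0,1,0,0,0.4,0,0,0,1,0,0,0.3,0,0,0,1,0,0,0.3,0,0,0,1,0,0,0.3,0,0,0,1,0,0,0.3,0,0,0,1,0,0,0,0,0,0,1],
)

```text
time_s: 4.1
ee_pos: [0.381, -0.1868, 0.2588]
tcp_rot: [0.0, -0.0, 1.0, -0.0]
force: [-8.3, 6.5, 24.7]
grip_width: 0.006
```

The force rose to 25 N near the expected stop height. I'll retreat and check.

send_rows(
  steps=[0,0,-0.5,0,0,0,1,0,0,-2,0,0,0,1,0,0,-4,0,0,0,1,0,0,-4,0,0,0,1,0,0,0,0,0,0,1],
)

```text
time_s: 4.6
ee_pos: [0.3819, -0.1875, 0.367]
tcp_rot: [0.004, -0.0, 1.0, -0.003]
force: [0.2, 0.9, 0.6]
grip_width: 0.004
```

```bash
python3 look.py pics/b.png
```

```text
[ 0.38060037 -0.18647799  0.3624243 ] [-0.2563783   0.09914077 -0.15618081]
```

View pics/b.png

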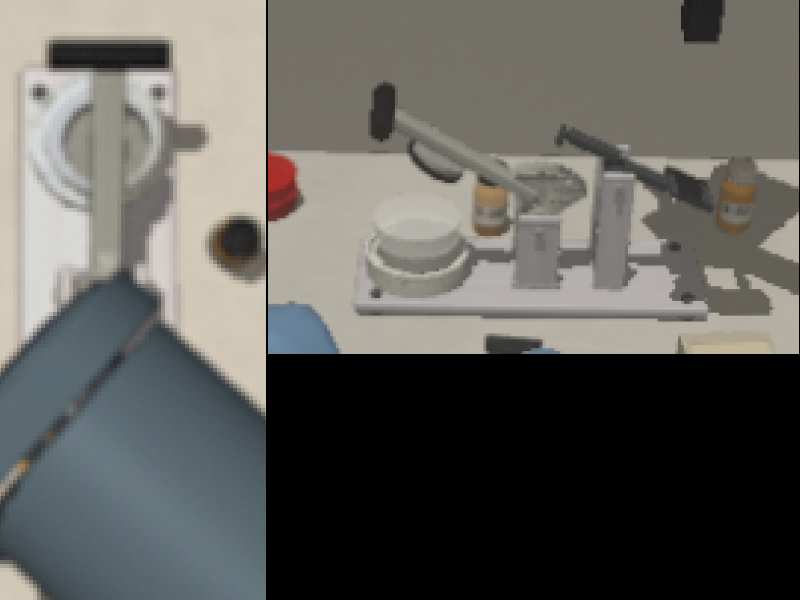

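The pawl stays tilted with the thumb plate low (side crop, 690,188), so it is free. The arm is unchanged, with the cross-bar at (383,110). Next I'll move above the cross-bar and follow its arc down.

send_rows(
  steps=[-3.5,0,0,0,0,0,1,-3.5,0,0,0,0,0,1,-3.5,0,0,0,0,0,1,-3.5,0,0,0,0,0,1,-3.5,0,0,0,0,0,1,-3.5,-0.2,0,0,0,0,1,-0.2,0,0,0,0,0,1,0,0,2,0,0,0,1,0,0,1.5,0,0,0,1,0,0,0,0,0,0,1],
)

```text
time_s: 5.7
ee_pos: [0.5906, -0.1877, 0.3224]
tcp_rot: [-0.003, 0.0, 1.0, 0.002]
force: [0.1, -0.6, -0.3]
grip_width: 0.004
```

```bash
python3 look.py pics/c.png
```

```text
[ 0.59171228 -0.18830817  0.32581779] [ 0.86251389 -1.34740814  0.82574471]
```

View pics/c.png

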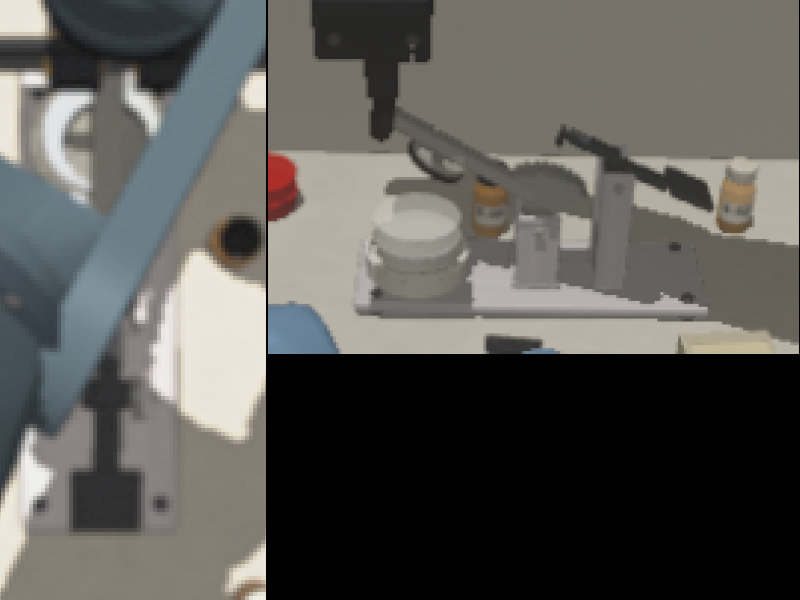

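The tips are just above the cross-bar (side crop, 383,110-135) and aligned in x. The pawl is still free, so I'll push along the arc.

send_rows(
  steps=[-0.3,0,1,0,0,0,1,-0.3,0,0.5,0,0,0,1,-0.3,0,0.5,0,0,0,1,-0.3,0,0.5,0,0,0,1,-0.2,0,0.5,0,0,0,1,-0.2,0,0.5,0,0,0,1,-0.2,0,0.5,0,0,0,1,-0.2,0,0.5,0,0,0,1,-0.2,0,0.5,0,0,0,1,-0.1,0,0.4,0,0,0,1,-0.1,0,0.4,0,0,0,1,-0.1,0,0.4,0,0,0,1,-0.1,0,0.4,0,0,0,1,0,0,0,0,0,0,1],
)

```text
time_s: 7.2
ee_pos: [0.618, -0.1882, 0.2596]
tcp_rot: [-0.001, 0.0, 1.0, 0.0]
force: [0.0, -0.4, 0.1]
grip_width: 0.006
```

```bash
python3 look.py pics/d.png
```

```text
[ 0.6176833  -0.18808542  0.2595967 ] [0.43101678 0.39221445 0.30291396]
```

View pics/d.png

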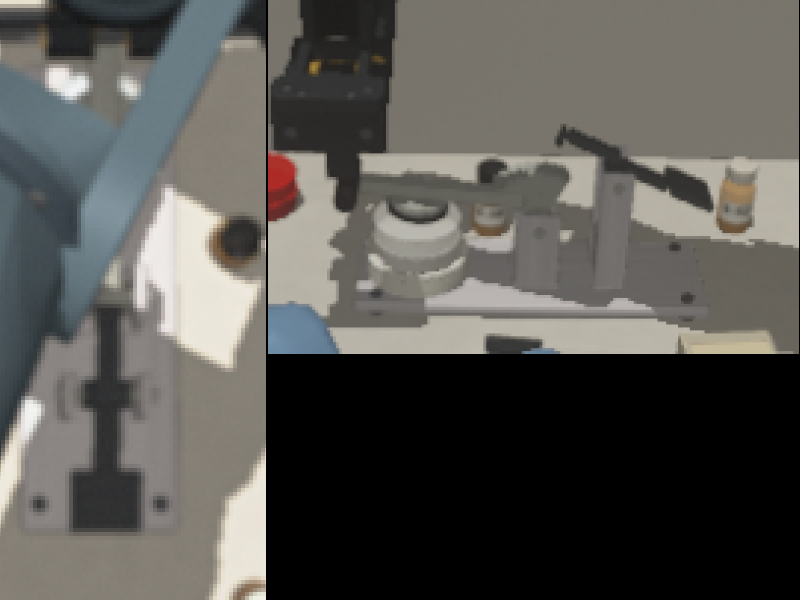

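The arm has followed down to about 0.1 rad, with the pad (415,205) close above the lid and the tip still on the cross-bar (345,180-205). The last centimetre comes next.

send_rows(
  steps=[0,0,0.4,0,0,0,1,0,0,0.3,0,0,0,1,0,0,0.3,0,0,0,1,0,0,0.2,0,0,0,1,0,0,0,0,0,0,1,0,0,0,0,0,0,1],
)

```text
time_s: 7.9
ee_pos: [0.6183, -0.1884, 0.2486]
tcp_rot: [-0.0, 0.0, 1.0, -0.0]
force: [2.0, 0.7, 2.5]
grip_width: 0.007
```

send_rows(
  steps=[0,0,0.1,0,0,0,1,0,0,0.1,0,0,0,1,0,0,0,0,0,0,1,0,0,0,0,0,0,1],
)

```text
time_s: 8.3
ee_pos: [0.6184, -0.1884, 0.2483]
tcp_rot: [-0.0, -0.0, 1.0, -0.0]
force: [-2.9, 1.5, 12.0]
grip_width: 0.004
```

The arm is at its stop: the force rose to 12 N with no further travel, at tip height 0.082 as expected. I'll retreat and check.

send_rows(
  steps=[0,0,-0.5,0,0,0,1,0,0,-2,0,0,0,1,0,0,-4,0,0,0,1,0,0,-4,0,0,0,1,0,0,-4,0,0,0,1,0,0,0,0,0,0,1,0,0,0,0,0,0,1],
)

```text
time_s: 9.0
ee_pos: [0.6182, -0.1885, 0.3923]
tcp_rot: [0.0, 0.0, 1.0, -0.0]
force: [1.0, 0.1, -0.3]
grip_width: 0.005
```

```bash
python3 look.py pics/e.png
```

```text
[ 0.61775909 -0.18822106  0.38964405] [ 0.47352128 -0.10642713 -0.33052944]
```

View pics/e.png

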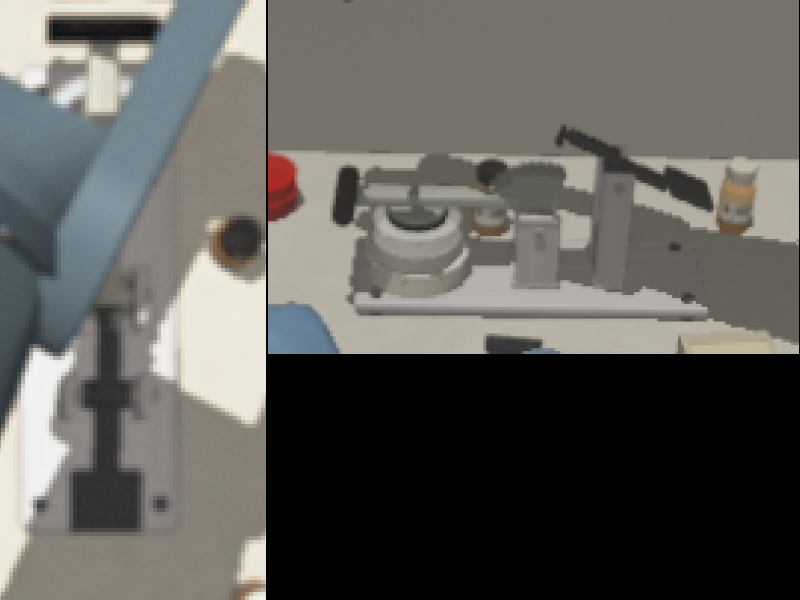

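The arm is level, the pad sits on the lid (417,215), the pawl is still tilted free, the dishes are in the seat and the vials stand where they were. I'll do a quick numeric check of the arm angle, then hand in if it is low.

Run:
```python
from h import *
from plant import ticket
S=dict(np.load("side0.npz"))
def ang(u,v):
    o,d=ray(S,(215+(u-268)/2.95-.33,150+v/2.95-.33)); p=o+d*(-.188-o[1])/d[1]
    return p.round(4),np.arctan2(p[2]-.06,p[0]-.483)-np.arctan2(14,135)
print(ang(346,195),"start:",ang(383,112))
if ang(346,195)[1]<.06: print(ticket.job_done())
```

```text
(array([ 0.6155, -0.188 ,  0.0755]), np.float64(0.013175780481659474)) start: (array([ 0.5889, -0.188 ,  0.1419]), np.float64(0.554853523230306))
the job is handed in; nothing more can be done
None
```

The clamp is closed on the dishes and I handed the job in at about 9 s of the 45 s allowed; the hand-in reports no verdict.

- **Pawl:** I pressed the thumb plate down to its stop (25 N) with closed fingertips. The pawl stayed tilted free after I let go and in every later picture.
- **Arm:** I pushed the cross-bar down along its arc until the force rose to 12 N with no more travel. The fingertips were then at 82 mm, the height expected for a level arm.
- **Last checks:** After backing off, the image puts the arm at about 0.013 rad, down from 0.55 at the start and under the 0.03 limit. The image is only good to about 0.02 rad, so the stop and the tip height are the stronger evidence. The pad is on the lid, and the dishes look flat in their seat, though I judged that by eye.
- **Surroundings:** The two vials, the red look-alike and the visible ends of the marker and carton look unmoved, and the robot is clear of everything. I did not recheck the label tape, which was outside the last crop, but the arm never went down near it.

No check failed or disagreed.

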